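# Dress both ends of a PVC tee and hold it over the standpipe

## Robot

A 6-joint arm with a two-finger parallel gripper is mounted at the origin on the work surface. World frame = base frame: x ahead of the robot, y to its left, z up, the work surface at z = 0. Lengths are in m, angles in degrees, forces in N, time in s.
With the tool pointing down it reaches from about 0.3 to 0.75 m from the base axis. Payload 8.5 kg.
Tool frame: the origin (TCP) lies midway between the tips of the shut fingers; the grasp point (between the pads) lies 19 mm behind it; z points along the fingers, y is the line along which they close (so a half turn about z gives the same grasp; the last joint's range is limited). The gripper opens to 85 mm and grips with 20 to 120 N. Pads are 22 mm wide; open, the fingers measure 114 mm over their backs; the gripper's body (76 mm by 85 mm) begins 54 mm behind the grasp point. The pads swing forward as they close: fully open they stand 13 mm farther back than shut.
Start: joints at [-87.852, 21.807, 74.336, -0, 83.858, -12.336], TCP at [0.138, -0.533, 0.231] pointing down, gripper open.
Joint ranges: [-178.18, 178.18], [-50.72, 133.34], [12.68, 142.11], [-81.47, 261.47], [9.98, 163.14], [-165.26, 165.26]. Speed limits (degrees/s): [136.94, 136.94, 180, 180, 180, 180].

## Interface

Orientations are given as a 3x3 rotation matrix whose columns are the frame's x, y, z axes.
In Python, from rig import env, viewer, recognise, pinpoint gives the robot as it stands.
- The arm moves only by the tool move_arm, never from a script. Its argument "plan" is text: rows parted by semicolons, each of 7 numbers parted by spaces: the shift along the tool's x, y, z in m, then the turn, a rotation vector about the tool's x, y, z in rad, then the finger opening in m, from 0 to 0.0854. A call has 1 to 12 rows; each row shifts and turns the commanded pose from where the row before left it, along the tool's axes as they then stand; what a row does not reach is not made up. A row lasts 1/8 s, in which the tool goes at most 62.5 mm and 10.7 degrees, less where a joint would pass 70% of its speed; a pose out of reach is approached as far as the arm can. A call is refused whole if a number of a shift passes 0.0625 or a number of a turn 0.188, either way. A call with a gripper value outside its range is refused whole. The fingers move at their own pace and stop on an object; "grip_force" is the grip in N (left out, the last holds). Time passes only in rows, so rows that do not move let the fingers close. It gives the time, the measured TCP pose, the force, the opening and the grip force at its end, in the units of the state.
- env.observe(): the state, without advancing time (a new reading comes with each control period).
- viewer.get_image(name): name is "side" or "top"; returns (picture, depth): 384x512x3 uint8, red, green, blue; 384x512 float32, m along the optical axis (not along the pixel's ray), 0 where there is no reading.
- viewer.calibration(name): a dict with "fx", "fy", "cx", "cy" (pixels), "k1" (the pictures are not rectified: a ray, as slopes to the right and down, at radius r is drawn at 1 + k1 r^2 times it, then the intrinsics apply), "R" (3x3) and "t" (3): a world point X has camera coordinates R X + t. Camera axes: x right, y down, z forward; pixel columns grow to the right and rows downward; lengths in m; the calibration is good to about 2 mm. A picture is of the moment at which its call begins. calibration takes no time and is no camera call.
- env.close_job(): hands the job in; it is judged then, once.
Trained networks look in the newest picture that a camera, given by its name, has taken for a name from the list of things; names that differ only in an ending like _2 or _b are one class to them, and where a whole thing is asked for, a point or a joint stands for the part that bears it (a point fixed in the world has none). Each returns a list of dicts, best first, with "conf" (0 to 1); they miss things now and then, are a little off and sometimes report something else, mostly with a low value. They report only what shows in the picture. A call takes as long as a camera call. They do not tell look-alikes from the thing itself.
- recognise(camera, name): "extent" ([centre column, centre row, width, height] in pixels, round what is visible of it).
- pinpoint(camera, name): "pixel" ([column, row] in pixels: a listed point, or the origin of a listed thing).
The state is a dict: "time_s": time; "q": joint angles; "qvel": joint speeds; "joint_efforts": joint torques, N m; "position": TCP position; "tool_rot": TCP orientation; "ft_force": force on the tool from outside, world axes, zero at the start; "wrist_torque": the same for the moment, N m; "grip_width": finger opening in m; "gripper_force": force on a finger pad.
Only numpy, scipy, OpenCV 4.12 (cv2) and the standard library are available. Lean on these libraries where they do the work, as an engineer would, in place of code of your own. Each camera call takes 0.05 s, during which the arm holds its last target. There are 200 camera calls.

## Task

Dress the two run ends of the grey PVC tee on the spring-backed sanding pad: press the plain end squarely and gently onto the middle of the pad until the pad gives by about half a centimetre and hold it there a moment, then turn the tee round and press the union-nut end the same way. Then carry the tee, branch down, over the waste pipe that crosses the tray, and let the program finish while the gripper still holds it steady and upright, centred over the upright stub with the branch mouth about 15 mm above the stub's top and the nut end pointing to the side spigot. Do not bump the tee against the waste pipe or the stub, and leave the plunger, soap box, bottle, sleeve and wrench where they are.

Things in the scene. Friction and masses are not known exactly. Their poses are not given: they have to be found in the camera images.
- tee: Grey PVC tee, 0.11-0.22 kg, standing on its branch. Origin: centre of the branch mouth; z up; x along the level run to the union-nut end. Run axis at z = 62 mm; its bare middle, 40 mm in diameter, x = -29 to 32 (grip here from above). Plain end: 46 mm in diameter, face at x = -55. Nut end: ribbed, 61 mm in diameter, face at x = 62. Branch socket 46 mm in diameter, 28 mm tall.
- tee_plain (a point): Centre of the end face of the tee's plain run end (46 mm in diameter): tee x = -55, z = 62 mm; axes as the tee's.
- tee_nut (a point): Centre of the end face of the tee's union-nut run end (61 mm in diameter, ribbed): tee x = +62, z = 62 mm; axes as the tee's.
- bracket: Fixed bent steel bracket, upright plate 100 mm wide, 130 mm tall, carrying the pad on its side facing the robot. Origin on the tray floor (3 mm above the work surface) below the pad's front face at rest; z up; x points from pad to plate (press along +x). Plate front at x = 26 mm, foot to x = 116 mm.
- pad_face (a point): Centre of the front face of the upright sanding pad (80 mm wide, 70 mm high, 13 mm thick), 95 mm above the tray floor; moves with the pad; x points into the pad (press along +x), z up.
- pad (a joint): How far the sprung pad is pressed in, m: 0 at rest, stop at 0.010. It starts to give at about 1.4 N and takes 0.7 N more per mm; about 8.5 N at the stop.
- stub: Fixed upright grey stub pipe, 33 mm in diameter, top 100 mm above the tray floor, on an 84 mm flange, one piece with a level side spigot. Origin on the tray floor on the stub's axis; z up; x points to the spigot: 33 mm in diameter, open end at x = 90 mm, axis 130 mm above the tray floor, elbow behind it to x = 163 mm (top 151 mm).
- stub_top (a point): Centre of the stub's open top, 100 mm above the tray floor; axes as the stub's (x towards the spigot).
- wastepipe: Fixed grey waste pipe 40 mm in diameter (collars 50 mm) running level away from the robot across the tray, between pad and stub; axis 82 mm above the tray floor, highest point 107 mm. Origin on the tray floor below its near end elbow; x along the pipe, z up; 600 mm long.
- plunger: Bystander: black plunger standing on its 120 mm cup, 268 mm tall; origin at the centre of its underside, z up.
- soapbox: Bystander: yellow soap box with closed hinged lid, 105 x 75 mm, 48 mm tall; origin at the centre of its underside, z up.
- cleaner: Bystander: white bottle, 64 mm in diameter, 180 mm tall; origin at the centre of its underside, z up.
- coupling: Bystander: grey PVC sleeve standing on end, 50 mm in diameter, 45 mm tall; origin at the centre of its underside, z up.
- wrench: Bystander: steel wrench lying flat, 170 mm long; origin at its middle underside, x along it, z up.
Things that resemble listed ones, but are neither listed nor needed, are in the scene too. Leave any blue look-alike of the bracket alone.

How it is judged (in metres and radians):
On the way, in this order (a step that is already met when the one before it is completed fails the run):
1. the plain end is pressed squarely on the middle of the pad (pad in by over 3 mm, end within 22 mm of the pad's centre, within 0.17 rad) (value of joint pad above 0.003 m and distance between tee_plain and pad_face below 0.022 m and angle between the x axis of tee and the x axis of pad_face, either way round below 0.17 rad and contact force between tee and the fingers above 1 N), for 0.3 s.
2. the tee is turned round and the nut end is pressed in the same way (value of joint pad above 0.003 m and distance between tee_nut and pad_face below 0.022 m and angle between the x axis of tee and the x axis of pad_face, either way round below 0.17 rad and contact force between tee and the fingers above 1 N), for 0.3 s.
At the end, for the whole second after the job is handed in: The tee hangs still in the fingers alone: mouth centred over the stub within 9 mm each way, 5 to 28 mm above it, tilt under 0.12 rad, nut end towards the spigot within 0.17 rad; bystanders within 30 mm of their places (x of tee in the frame of stub_top between -0.009 and 0.009 m and y of tee in the frame of stub_top between -0.009 and 0.009 m and z of tee in the frame of stub_top between 0.005 and 0.028 m and x of tee_nut in the frame of stub_top above 0.04 m and angle between the x axis of tee and the x axis of stub_top, either way round below 0.17 rad and angle between tee's own z axis and vertical below 0.12 rad and linear speed of tee below 0.02 m/s and angular speed of tee below 0.2 rad/s and contact force between tee and the fingers above 1 N and contact force between tee and stub below 0.1 N and distance of each of plunger, soapbox, cleaner, coupling, wrench from where it was at the start of the episode below 0.03 m); the arm keeps its last pose, push and grip.
It fails at once if the tee is pressed hard on the pad (over 20 N) (contact force between tee and bracket above 20 N).
It fails at once if the tee bumps the waste pipe (contact force between tee and wastepipe above 1 N).
It fails at once if the tee bumps the stub or its spigot (contact force between tee and stub above 1 N).
It fails at once if a bystander is moved over 30 mm (distance of any of plunger, soapbox, cleaner, coupling, wrench from where it was at the start of the episode above 0.03 m).
It also fails if it takes over 69 s, if anything falls off the work surface, if the arm or the gripper's body presses on something with over 40 N, if the wrist force passes 120 N, or if a joint passes its speed limit or range.

## Working session

There is one attempt and no reset: what is moved stays moved. The work goes in short steps, Python scripts to look and compute and a tool call to move; the robot and the scene stay as the last step left them, time stands still between calls to the robot, and variables do not carry over. Pictures are saved under pics/ and viewed, at most 10 in all, crops included, and the job is handed in when it is done.

Besides the shell and the picture viewer there is one more tool, called after "Request:" as name(argument=value, ...), one argument or row to a line, values as JSON. move_arm: Moves the arm, as the interface text tells. Its arguments: {"type":"object","properties":{"plan":{"type":"string"},"grip_force":{"type":"number"}},"required":["plan"]}

```bash
mkdir -p pics
cat > h.py <<'E'
import numpy as np, cv2
from rig import env, viewer, recognise, pinpoint
def ray(cam,px):
    c=viewer.calibration(cam); u=np.array([(px[0]-c['cx'])/c['fx'],(px[1]-c['cy'])/c['fy']]); s=u.copy()
    for _ in range(20): s=u/(1+c['k1']*(s@s))
    R=np.array(c['R']); t=np.array(c['t']); return -R.T@t, R.T@np.array([s[0],s[1],1.])
def at_z(cam,px,z):
    o,d=ray(cam,px); return o+d*(z-o[2])/d[2]
def cloud(cam,D):
    c=viewer.calibration(cam); h,w=D.shape
    v,u=np.mgrid[:h,:w]; u=(u-c['cx'])/c['fx']; v=(v-c['cy'])/c['fy']; a,b=u.copy(),v.copy()
    for _ in range(20):
        k=1+c['k1']*(a*a+b*b); a,b=u/k,v/k
    P=np.stack([a*D,b*D,D],-1)-np.array(c['t']); return P@np.array(c['R'])
def tri(p1,p2,c1='top',c2='side'):
    o1,d1=ray(c1,p1);o2,d2=ray(c2,p2)
    A=np.stack([d1,-d2],1); s=np.linalg.lstsq(A,o2-o1,rcond=None)[0]
    a=o1+s[0]*d1;b=o2+s[1]*d2; return (a+b)/2,np.linalg.norm(a-b)
E
python3 - <<'E'
from h import *
np.set_printoptions(precision=4,suppress=True)
for cam in ['top','side']:
    im,D=viewer.get_image(cam); cv2.imwrite(f'pics/{cam}0.png',cv2.resize(im[...,::-1],(800,600)))
    np.savez(f'{cam}0.npz',im=im,D=D); P=cloud(cam,D)
    for n in ['tee','tee_plain','tee_nut','bracket','pad_face','stub','stub_top','wastepipe','plunger','soapbox','cleaner','coupling','wrench']:
        for r in pinpoint(cam,n)[:3]:
            x=np.array(r['pixel']);i=np.clip(np.round(x).astype(int),0,[511,383]);print(cam,n,round(r['conf'],2),x,P[i[1],i[0]])
print(env.observe())
E
```

```text
top tee 0.81 [197.  184.2] [0.4632 0.1873 0.0794]
top tee_plain 0.67 [304.1 185.4] [ 0.459  -0.1948  0.0748]
top tee_plain 0.66 [177.1 188.6] [0.4449 0.2565 0.0885]
top tee_plain 0.34 [363.5 190.6] [ 0.4367 -0.4118  0.0751]
top tee_nut 0.81 [208. 182.] [0.4736 0.1521 0.0458]
top tee_nut 0.19 [198.  185.6] [0.4554 0.1826 0.0877]
top bracket 0.92 [160.  266.7] [0.1733 0.312  0.097 ]
top bracket 0.76 [193.2 136.2] [ 0.6546  0.2154 -0.0007]
top bracket 0.71 [244.2 205.4] [0.3867 0.0199 0.1124]
top pad_face 0.74 [190.1 130.5] [0.6573 0.2131 0.0826]
top pad_face 0.73 [249.2 202.8] [0.3935 0.0026 0.1127]
top pad_face 0.72 [145.8 270.2] [0.1672 0.3522 0.1264]
top stub 0.81 [305.5 186. ] [ 0.4539 -0.1993  0.0913]
top stub_top 0.56 [308.  181.7] [ 0.4673 -0.2054  0.0991]
top wastepipe 0.76 [246.2 207.4] [0.3797 0.013  0.1153]
top wastepipe 0.64 [278.1 189.8] [ 0.443  -0.103   0.0519]
top plunger 0.74 [127.8 131. ] [0.6588 0.4413 0.0657]
top soapbox 0.94 [276.9 190.3] [ 0.4431 -0.0994  0.051 ]
top cleaner 0.53 [129.4 130.1] [0.6614 0.4364 0.0697]
top coupling 0.63 [157.4 152.8] [0.5886 0.3502 0
[... 977 characters left out ...]
3 0.3663 0.0154]
side coupling 0.28 [214.8 226. ] [0.4462 0.1677 0.0829]
side wrench 0.93 [142.1 308. ] [0.4655 0.4397 0.0098]
{'time_s': 1.4, 'q': array([-87.8504,  21.8072,  74.3364,  -0.0008,  83.8595, -12.3362]), 'qvel': array([ 0.0199, -0.0922,  0.0962,  0.022 , -0.0675,  0.0102]), 'joint_efforts': array([ -0.0028, -44.8337, -23.1467,  -0.0003,   0.0006,  -0.    ]), 'position': array([ 0.1376, -0.5325,  0.2313]), 'tool_rot': array([[ 0.9682,  0.2501, -0.    ],
       [ 0.2501, -0.9682,  0.0001],
       [-0.    , -0.0001, -1.    ]]), 'ft_force': array([-0.5141, -0.1062,  0.4778]), 'wrist_torque': array([ 0.0036,  0.0171, -0.0148]), 'gripper_force': 0.0, 'grip_width': 0.08533047750131563}
```

View pics/top0.png

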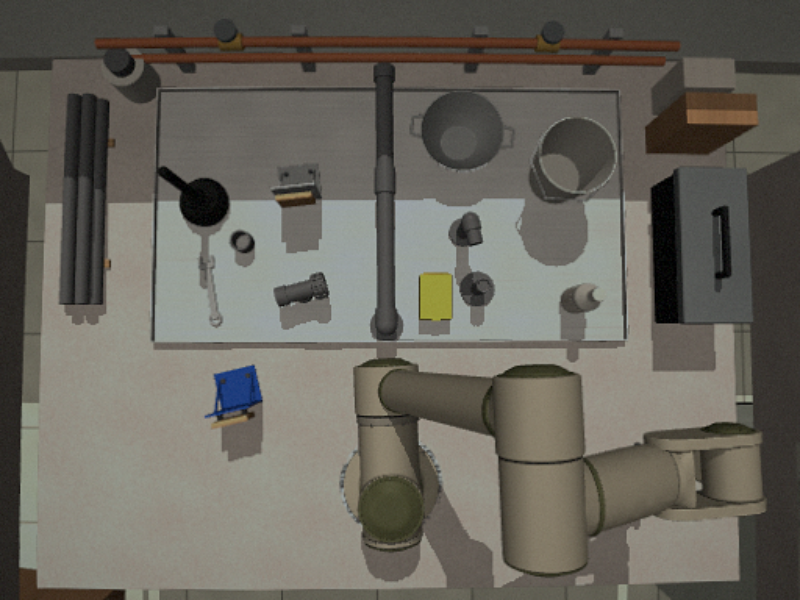

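View pics/side0.png

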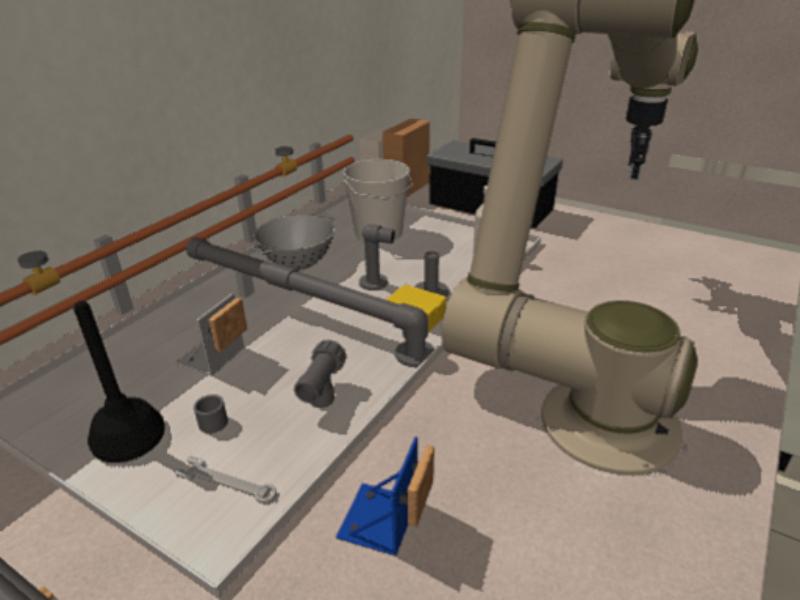

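Run:
```python
from h import *
np.set_printoptions(precision=4,suppress=True)
C={}
for cam in ['top','side']:
    d=np.load(cam+'0.npz');D=d['D'];P=cloud(cam,D).reshape(-1,3);P=P[D.reshape(-1)>0];C[cam]=P
    print(cam,'cam pos',ray(cam,(256,192))[0])
def box(P,x,y,z): 
    m=(P[:,0]>x[0])&(P[:,0]<x[1])&(P[:,1]>y[0])&(P[:,1]<y[1])&(P[:,2]>z[0])&(P[:,2]<z[1]);return P[m]
for cam,P in C.items():
    f=box(P,(.45,.55),(.28,.33),(-.05,.03));print(cam,'floor z',np.median(f[:,2]))
    q=box(P,(.36,.53),(.1,.3),(.04,.12))
    r=cv2.minAreaRect(q[:,:2].astype(np.float32));print(' tee',len(q),q.min(0),q.max(0),r)
    m=q[:,:2].mean(0);w=np.linalg.svd(q[:,:2]-m)[2][0];s=(q[:,:2]-m)@w;print('  ax',m,w,s.min(),s.max())
    n=np.array([-w[1],w[0]]);t=(q[:,:2]-m)@n
    for a in np.arange(s.min(),s.max(),.01):
        k=(s>=a)&(s<a+.01)
        if k.sum()>2: print('   s %.3f c(%.3f,%.3f) t %.3f..%.3f zmax %.3f n%d'%(a,*(m+w*(a+.005)),t[k].min(),t[k].max(),q[k,2].max(),k.sum()))
    q=box(P,(.56,.75),(.13,.3),(.05,.16));r=cv2.minAreaRect(q[:,:2].astype(np.float32));print(' bracket',q.min(0),q.max(0),r)
    f=box(P,(.56,.75),(.13,.3),(.075,.12))
    for lo in np.arange(.16,.27,.01):
        k=(f[:,1]>=lo)&(f[:,1]<lo+.01)
        if k.sum(): print('   y%.3f minx %.4f medx %.4f n%d'%(lo,f[k,0].min(),np.median(f[k,0]),k.sum()))
    q=box(P,(.4,.53),(-.27,-.15),(.09,.112));print(' stubtop',len(q),q.min(0),q.max(0),cv2.minEnclosingCircle(q[:,:2].astype(np.float32)))
    q=box(P,(.4,.53),(-.27,-.13),(.006,.03));print(' flange',len(q),cv2.minEnclosingCircle(q[:,:2].astype(np.float32)))
    q=box(P,(.52,.7),(-.27,-.13),(.115,.17));r=cv2.minAreaRect(q[:,:2].astype(np.float32));print(' spigot',len(q),q.min(0),q.max(0),r)
    q=box(P,(.35,.8),(-.05,.06),(.08,.13));print(' pipe',np.polyfit(q[:,0],q[:,1],1),q.min(0),q.max(0))
d={n:cv2.resize(np.load(n+'0.npz')['im'][a:b,c:e,::-1],(w,h),interpolation=cv2.INTER_CUBIC) for n,(a,b,c,e,w,h) in dict(top=(90,220,160,330,800,600),side=(130,290,90,300,790,600)).items()}
for n in d: cv2.imwrite(f'pics/{n}1.png',d[n])
```

```text
top cam pos [0.341  0.0002 1.3618]
side cam pos [-0.1013  0.8173  0.7311]
top floor z 0.0030218718878653756
 tee 441 [0.4243 0.1432 0.0417] [0.5009 0.2665 0.0999] ((0.4597966969013214, 0.20621272921562195), (0.061223048716783524, 0.11775519698858261), 14.041861534118652)
  ax [0.4577 0.201 ] [ 0.2571 -0.9664] -0.06333726462613548 0.05410295119165771
   s -0.063 c(0.443,0.257) t -0.020..0.023 zmax 0.092 n36
   s -0.053 c(0.445,0.248) t -0.021..0.025 zmax 0.093 n35
   s -0.043 c(0.448,0.238) t -0.021..0.021 zmax 0.091 n38
   s -0.033 c(0.450,0.228) t -0.018..0.021 zmax 0.091 n28
   s -0.023 c(0.453,0.219) t -0.018..0.020 zmax 0.093 n31
   s -0.013 c(0.456,0.209) t -0.018..0.020 zmax 0.091 n36
   s -0.003 c(0.458,0.199) t -0.017..0.022 zmax 0.087 n33
   s 0.007 c(0.461,0.190) t -0.017..0.021 zmax 0.089 n31
   s 0.017 c(0.463,0.180) t -0.024..0.025 zmax 0.093 n29
   s 0.027 c(0.466,0.170) t -0.028..0.033 zmax 0.100 n50
   s 0.037 c(0.468,0.161) t -0.028..0.033 zmax 0.098 n48
   s 0.047 c(0.471,0.151) t -0.025..0.030 zmax 0.096 n46
 bracket [0.6521 0.1663 0.0503] [0.7251 0.2675 0.1416] ((
[... 2295 characters left out ...]
6532 medx 0.6558 n33
   y0.210 minx 0.6524 medx 0.6551 n36
   y0.220 minx 0.6514 medx 0.6535 n34
   y0.230 minx 0.6505 medx 0.6524 n31
   y0.240 minx 0.6478 medx 0.6523 n56
   y0.250 minx 0.6477 medx 0.6607 n86
   y0.260 minx 0.6719 medx 0.6753 n34
 stubtop 68 [ 0.4495 -0.2245  0.0903] [ 0.4815 -0.1905  0.1053] ((0.4673541188240051, -0.20714037120342255), 0.01869972050189972)
 flange 122 ((0.4779793620109558, -0.23355701565742493), 0.06132867932319641)
 spigot 217 [ 0.5492 -0.2026  0.1155] [ 0.6187 -0.153   0.1559] ((0.5854030847549438, -0.17407968640327454), (0.07124457508325577, 0.03908082842826843), 16.463151931762695)
 pipe [0.0078 0.0196] [ 0.353  -0.0081  0.08  ] [0.7997 0.0386 0.1127]
```

View pics/top1.png

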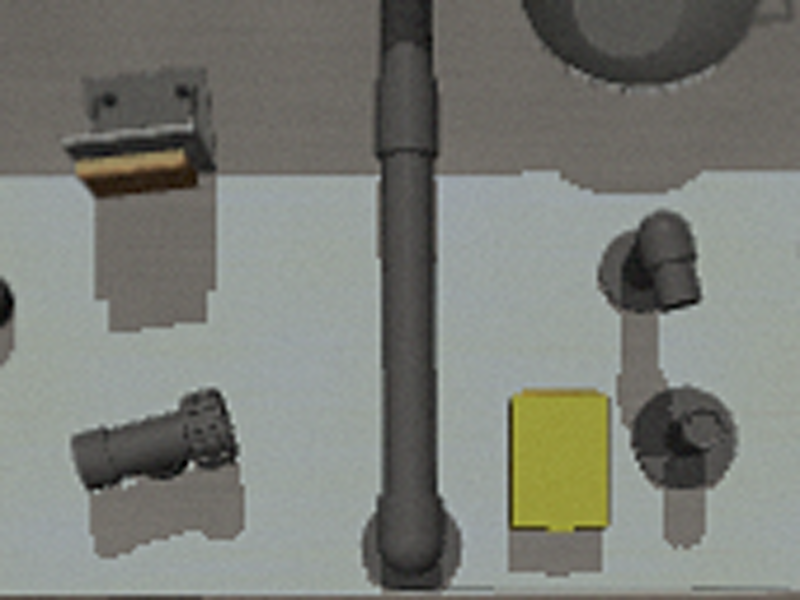

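```bash
cat >> h.py <<'E'
from scipy.spatial.transform import Rotation as Ro
def plan(wps,w,p=None,R=None):
    """wps: list of (x,y,z,toolyaw_deg,rows); tool pointing down; yaw turned the signed way given"""
    if p is None: s=env.observe(); p=s['position']; R=s['tool_rot']
    p=np.array(p); R=np.array(R)
    for x,y,z,yaw,n in wps:
        c,s=np.cos(np.radians(yaw)),np.sin(np.radians(yaw)); T=np.array([[c,s,0],[s,-c,0],[0,0,-1]])
        rv=Ro.from_matrix(R.T@T).as_rotvec(); dp=(np.array([x,y,z])-p)/n; out=[]
        for i in range(n):
            out.append(np.r_[R.T@dp,rv/n]); R=R@Ro.from_rotvec(rv/n).as_matrix()
        p=np.array([x,y,z]); R=T
        print('; '.join(' '.join('%.4g'%round(v,4) for v in r)+' %g'%w for r in out))
E
python3 - <<'E'
from h import *
plan([(.40,-.25,.26,50,8),(.457,.2095,.2,104.4,12),(.457,.2095,.042,104.4,5)],.085)
E
```

```text
0.0406 -0.026 -0.0036 -0 -0 -0.0775 0.085; 0.0425 -0.0228 -0.0036 -0 -0 -0.0775 0.085; 0.0441 -0.0194 -0.0036 -0 -0 -0.0775 0.085; 0.0455 -0.0159 -0.0036 -0 -0 -0.0775 0.085; 0.0466 -0.0124 -0.0036 -0 -0 -0.0775 0.085; 0.0474 -0.0087 -0.0036 -0 -0 -0.0775 0.085; 0.0479 -0.005 -0.0036 -0 -0 -0.0775 0.085; 0.0482 -0.0013 -0.0036 -0 -0 -0.0775 0.085
0.0324 -0.021 0.005 0 0 -0.0791 0.085; 0.0339 -0.0183 0.005 0 0 -0.0791 0.085; 0.0353 -0.0156 0.005 0 0 -0.0791 0.085; 0.0364 -0.0128 0.005 0 0 -0.0791 0.085; 0.0373 -0.0099 0.005 0 0 -0.0791 0.085; 0.038 -0.0069 0.005 0 0 -0.0791 0.085; 0.0384 -0.0039 0.005 0 0 -0.0791 0.085; 0.0386 -0.0008 0.005 0 0 -0.0791 0.085; 0.0385 0.0022 0.005 0 0 -0.0791 0.085; 0.0382 0.0053 0.005 0 0 -0.0791 0.085; 0.0377 0.0083 0.005 0 0 -0.0791 0.085; 0.0369 0.0112 0.005 0 0 -0.0791 0.085
0 0 0.0316 0 0 0 0.085; 0 0 0.0316 0 0 0 0.085; 0 0 0.0316 0 0 0 0.085; 0 0 0.0316 0 0 0 0.085; 0 0 0.0316 0 0 0 0.085
```

Request:
move_arm(
  plan="0.041 -0.026 -0.004 0 0 -0.0775 0.085; 0.043 -0.023 -0.004 0 0 -0.0775 0.085; 0.044 -0.019 -0.004 0 0 -0.0775 0.085; 0.046 -0.016 -0.004 0 0 -0.0775 0.085; 0.047 -0.012 -0.004 0 0 -0.0775 0.085; 0.047 -0.009 -0.004 0 0 -0.0775 0.085; 0.048 -0.005 -0.004 0 0 -0.0775 0.085; 0.048 -0.001 -0.004 0 0 -0.0775 0.085",
)

```text
time_s: 2.4
position: [0.4024, -0.2487, 0.2636]
tool_rot: [[0.641, 0.768, 0.0], [0.768, -0.641, -0.0], [-0.0, 0.0, -1.0]]
ft_force: [0.4, -0.6, 0.7]
grip_width: 0.0849
gripper_force: 0.0
```

Request:
move_arm(
  plan="0.032 -0.021 0.005 0 0 -0.079 0.085; 0.034 -0.018 0.005 0 0 -0.079 0.085; 0.035 -0.016 0.005 0 0 -0.079 0.085; 0.036 -0.013 0.005 0 0 -0.079 0.085; 0.037 -0.01 0.005 0 0 -0.079 0.085; 0.038 -0.007 0.005 0 0 -0.079 0.085; 0.038 -0.004 0.005 0 0 -0.079 0.085; 0.039 -0.001 0.005 0 0 -0.079 0.085; 0.039 0.002 0.005 0 0 -0.079 0.085; 0.038 0.005 0.005 0 0 -0.079 0.085; 0.038 0.008 0.005 0 0 -0.079 0.085; 0.037 0.011 0.005 0 0 -0.079 0.085",
)

```text
time_s: 3.9
position: [0.4562, 0.2106, 0.2033]
tool_rot: [[-0.25, 0.968, 0.0], [0.968, 0.25, 0.0], [-0.0, 0.0, -1.0]]
ft_force: [0.0, -0.6, 1.4]
grip_width: 0.0852
gripper_force: 0.0
```

Run:
```python
from h import *
s=env.observe();print(s['position'],s['tool_rot'],s['time_s'],s['q'])
plan([(.457,.2095,.042,104.4,6)],.085)
im,D=viewer.get_image('side');cv2.imwrite('pics/s2.png',cv2.resize(im[100:300,80:340,::-1],(780,600)))
```

```text
[0.45617459 0.21056519 0.20327134] [[-2.49963935e-01  9.68255087e-01  3.43042141e-04]
 [ 9.68255147e-01  2.49963934e-01  4.53674810e-05]
 [-4.18208689e-05  3.43492553e-04 -9.99999940e-01]] 3.9 [ 1.12534919e+01  1.84059095e+01  8.45364855e+01 -1.31989402e-03
  7.70378207e+01 -3.22159077e+00]
-0.0002 0.0001 0.0269 0.0001 0 0.0002 0.085; -0.0002 0.0001 0.0269 0.0001 0 0.0002 0.085; -0.0002 0.0001 0.0269 0.0001 0 0.0002 0.085; -0.0002 0.0001 0.0269 0.0001 0 0.0002 0.085; -0.0002 0.0001 0.0269 0.0001 0 0.0002 0.085; -0.0002 0.0001 0.0269 0.0001 0 0.0002 0.085
```

View pics/s2.png

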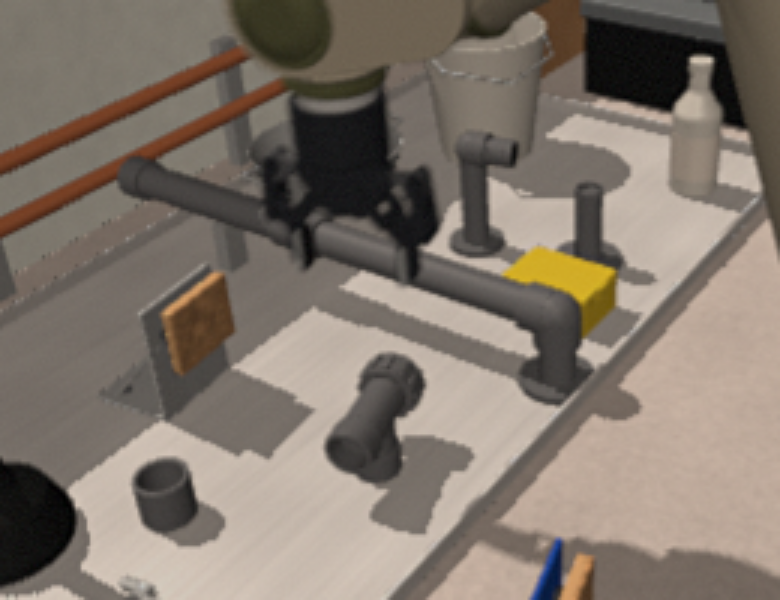

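The side picture shows the open gripper high above the tee, which sits at (375,410). Pad is at (198,320), and the way down is clear.

Request:
move_arm(
  plan="0 0 0.027 0 0 0 0.085; 0 0 0.027 0 0 0 0.085; 0 0 0.027 0 0 0 0.085; 0 0 0.027 0 0 0 0.085; 0 0 0.027 0 0 0 0.085; 0 0 0.026 0 0 0 0.085; 0 0 0 0 0 0 0.03; 0 0 0 0 0 0 0.03; 0 0 0 0 0 0 0.03; 0 0 0 0 0 0 0.03; 0 0 0 0 0 0 0.03",
  grip_force=80,
)

```text
time_s: 5.32
position: [0.4566, 0.2094, 0.0437]
tool_rot: [[-0.247, 0.969, 0.002], [0.969, 0.247, 0.001], [-0.0, 0.002, -1.0]]
ft_force: [-1.3, 0.5, 6.7]
grip_width: 0.0384
gripper_force: 80.0
```

Request:
move_arm(
  plan="0 0 -0.005 0 0 0 0.03; 0 0 -0.02 0 0 0 0.03; 0 0 -0.02 0 0 0 0.03; 0 0 -0.02 0 0 0 0.03; 0 0 -0.005 0 0 0 0.03; 0 0 0 0 0 0 0.03",
)

```text
time_s: 6.08
position: [0.456, 0.2092, 0.1123]
tool_rot: [[-0.247, 0.969, 0.0], [0.969, 0.247, 0.0], [-0.0, 0.0, -1.0]]
ft_force: [0.1, -0.7, -2.0]
grip_width: 0.0387
gripper_force: 80.4
```

```bash
cat > tee.py <<'E'
from h import *
np.set_printoptions(precision=4,suppress=True)
s=env.observe();p=s['position'];R=s['tool_rot'];print(p,s['grip_width'],s['ft_force'],s['wrist_torque'],s['q'])
for cam in ['top','side']:
    im,D=viewer.get_image(cam);np.savez(cam+'L.npz',im=im,D=D);P=cloud(cam,D).reshape(-1,3);P=P[D.reshape(-1)>0]
    L=(P-p)@R   # tool frame: tee x = -tool x ; z down
    m=(abs(L[:,0])<.085)&(abs(L[:,1])<.034)&(L[:,2]>-.06)&(L[:,2]<.07);L=L[m]
    x=-L[:,0]
    for a in np.arange(-.07,.08,.01):
        k=(x>=a)&(x<a+.01)
        if k.sum()>2: q=L[k];print(cam,'teex %.3f..%.3f y %.3f..%.3f  up %.3f..%.3f n%d'%(x[k].min(),x[k].max(),q[:,1].min(),q[:,1].max(),-q[:,2].max(),-q[:,2].min(),k.sum()))
    cv2.imwrite(f'pics/{cam}L{s["time_s"]:.1f}.png',cv2.resize(im[80:272,120:376,::-1],(800,600)))
E
python3 tee.py; ls pics
```

```text
[0.456  0.2092 0.1123] 0.038665981250034016 [ 0.1229 -0.7246 -2.0301] [ 0.0327  0.0477 -0.0371] [11.1002 24.2766 92.4763 -0.0014 63.2327 -3.2239]
top teex -0.055..-0.051 y -0.020..-0.013  up 0.024..0.038 n5
top teex -0.049..-0.043 y -0.021..-0.014  up 0.024..0.041 n7
top teex 0.035..0.040 y -0.026..-0.007  up 0.023..0.051 n10
top teex 0.040..0.050 y -0.028..0.023  up 0.020..0.054 n37
top teex 0.050..0.060 y -0.027..0.033  up 0.001..0.054 n56
top teex 0.060..0.062 y -0.024..0.027  up -0.002..0.051 n24
side teex -0.059..-0.050 y -0.023..0.022  up -0.001..0.046 n108
side teex -0.050..-0.040 y -0.023..0.019  up 0.003..0.046 n88
side teex -0.040..-0.030 y -0.023..0.018  up 0.002..0.046 n103
side teex -0.027..-0.020 y -0.021..0.015  up -0.041..0.043 n77
side teex -0.020..-0.010 y -0.034..0.032  up -0.040..0.060 n196
side teex -0.010..-0.000 y -0.034..0.033  up -0.038..0.059 n137
side teex 0.000..0.010 y -0.034..0.024  up -0.038..0.059 n71
side teex 0.010..0.020 y -0.020..0.023  up -0.022..0.045 n12
side teex 0.022..0.030 y 0.011..0.026  up 0.021..0.040 n7
side teex 0.030..0.037 y -0.026..0.030  up 0.008..0.045 n23
side teex 0.040..0.049 y -0.026..-0.012  up -0.005..0.049 n16
side teex 0.052..0.060 y -0.026..-0.005  up 0.010..0.049 n6
s2.png
side0.png
side1.png
sideL6.1.png
top0.png
top1.png
topL6.1.png
```

Run:
```python
from h import *
plan([(.50,.1965,.1,6.3,12),(.57,.2042,.076,6.3,4)],.03)
```

```text
-0.0019 0.0033 0.001 -0.0001 0.0001 0.1426 0.03; -0.0014 0.0036 0.001 -0.0001 0.0001 0.1426 0.03; -0.0009 0.0037 0.001 -0.0001 0.0001 0.1426 0.03; -0.0004 0.0038 0.001 -0.0001 0.0001 0.1426 0.03; 0.0002 0.0038 0.001 -0.0001 0.0001 0.1426 0.03; 0.0007 0.0038 0.001 -0.0001 0.0001 0.1426 0.03; 0.0012 0.0036 0.001 -0.0001 0.0001 0.1426 0.03; 0.0017 0.0034 0.001 -0.0001 0.0001 0.1426 0.03; 0.0022 0.0031 0.001 -0.0001 0.0001 0.1426 0.03; 0.0026 0.0028 0.001 -0.0001 0.0001 0.1426 0.03; 0.003 0.0024 0.001 -0.0001 0.0001 0.1426 0.03; 0.0033 0.0019 0.001 -0.0001 0.0001 0.1426 0.03
0.0176 0 0.006 0 0 0 0.03; 0.0176 0 0.006 0 0 0 0.03; 0.0176 0 0.006 0 0 0 0.03; 0.0176 0 0.006 0 0 0 0.03
```

Request:
move_arm(
  plan="-0.0019 0.0033 0.001 0 0 0.1426 0.03; -0.0014 0.0036 0.001 0 0 0.1426 0.03; -0.0009 0.0037 0.001 0 0 0.1426 0.03; -0.0004 0.0038 0.001 0 0 0.1426 0.03; 0.0002 0.0038 0.001 0 0 0.1426 0.03; 0.0007 0.0038 0.001 0 0 0.1426 0.03; 0.0012 0.0036 0.001 0 0 0.1426 0.03; 0.0017 0.0034 0.001 0 0 0.1426 0.03; 0.0022 0.0031 0.001 0 0 0.1426 0.03; 0.0026 0.0028 0.001 0 0 0.1426 0.03; 0.003 0.0024 0.001 0 0 0.1426 0.03; 0.0033 0.0019 0.001 0 0 0.1426 0.03",
)

```text
time_s: 7.68
position: [0.5, 0.1966, 0.0994]
tool_rot: [[0.995, 0.105, -0.002], [0.105, -0.995, -0.0], [-0.002, 0.0, -1.0]]
ft_force: [-0.2, 0.3, -0.8]
grip_width: 0.0383
gripper_force: 80.4
```

Request:
move_arm(
  plan="0.0176 0 0.006 0 0 0 0.03; 0.0176 0 0.006 0 0 0 0.03; 0.0176 0 0.006 0 0 0 0.03; 0.015 0 0.006 0 0 0 0.03; 0.006 0 0 0 0 0 0.03; 0 0 0 0 0 0 0.03",
)

```text
time_s: 8.43
position: [0.5734, 0.2048, 0.0759]
tool_rot: [[0.994, 0.109, -0.001], [0.109, -0.994, -0.0], [-0.001, 0.0, -1.0]]
ft_force: [-0.2, 0.8, -1.1]
grip_width: 0.0384
gripper_force: 80.4
```

```bash
python3 tee.py | head -1; ls -t pics|head -2
```

```text
[0.5734 0.2048 0.0759] 0.0383747158399536 [-0.1552  0.7956 -1.0718] [-0.0521  0.0518  0.0083] [ 8.5252 35.8886 77.0929 -0.0013 67.0635 92.245 ]
sideL8.4.png
topL8.4.png
```

View pics/sideL8.4.png

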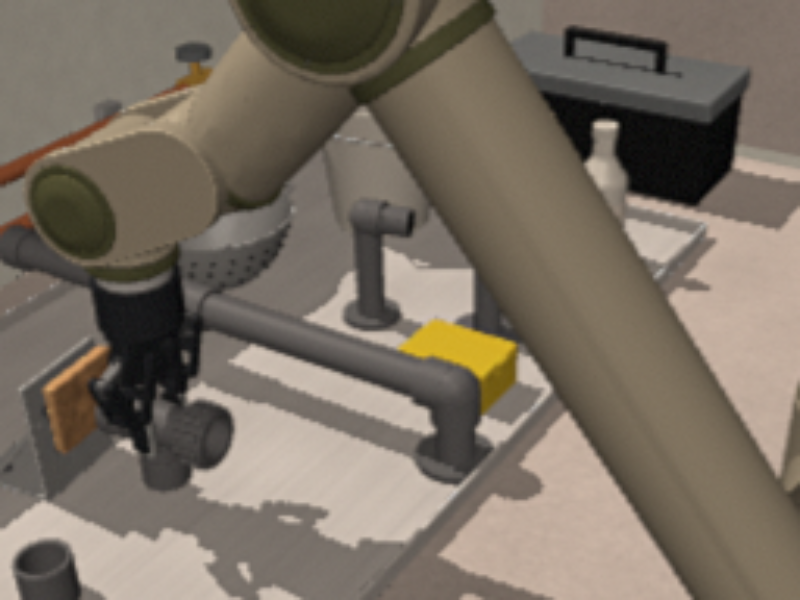

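Request:
move_arm(
  plan="0.005 0 0 0 0 0 0.03; 0.005 0 0 0 0 0 0.03; 0.004 0 0 0 0 0 0.03; 0 0 0 0 0 0 0.03; 0 0 0 0 0 0 0.03",
)

```text
time_s: 9.15
position: [0.5874, 0.2063, 0.0763]
tool_rot: [[0.994, 0.109, -0.0], [0.109, -0.994, -0.0], [-0.0, -0.0, -1.0]]
ft_force: [-0.7, 0.1, -0.6]
grip_width: 0.0385
gripper_force: 80.4
```

Seen from the side, the tee is upright in the fingers at (165,440), with its plain end facing the pad at (75,400). There is no contact yet, so I go on in small steps.

Request:
move_arm(
  plan="0.003 0 0 0 0 0 0.03; 0.003 0 0 0 0 0 0.03; 0.002 0 0 0 0 0 0.03; 0 0 0 0 0 0 0.03; 0 0 0 0 0 0 0.03",
)

```text
time_s: 9.78
position: [0.5954, 0.2072, 0.0763]
tool_rot: [[0.994, 0.109, -0.0], [0.109, -0.994, 0.0], [-0.0, -0.0, -1.0]]
ft_force: [-0.7, 0.2, -0.9]
grip_width: 0.0383
gripper_force: 80.4
```

Request:
move_arm(
  plan="0.002 0 0 0 0 0 0.03; 0 0 0 0 0 0 0.03; 0 0 0 0 0 0 0.03",
)

```text
time_s: 10.15
position: [0.5974, 0.2074, 0.0763]
tool_rot: [[0.994, 0.109, -0.0], [0.109, -0.994, -0.0], [-0.0, 0.0, -1.0]]
ft_force: [0.5, 0.4, -1.7]
grip_width: 0.0384
gripper_force: 80.4
```

Request:
move_arm(
  plan="0.002 0 0 0 0 0 0.03; 0 0 0 0 0 0 0.03; 0 0 0 0 0 0 0.03",
)

```text
time_s: 10.52
position: [0.5994, 0.2077, 0.0763]
tool_rot: [[0.994, 0.109, -0.0], [0.109, -0.994, 0.0], [-0.0, -0.0, -1.0]]
ft_force: [-0.0, 0.5, -1.2]
grip_width: 0.0382
gripper_force: 80.4
```

Request:
move_arm(
  plan="0.002 0 0 0 0 0 0.03; 0 0 0 0 0 0 0.03; 0 0 0 0 0 0 0.03",
)

```text
time_s: 10.9
position: [0.6011, 0.2079, 0.0763]
tool_rot: [[0.994, 0.109, -0.001], [0.109, -0.994, -0.0], [-0.001, -0.0, -1.0]]
ft_force: [-2.4, 0.1, -1.4]
grip_width: 0.0384
gripper_force: 80.4
```

Request:
move_arm(
  plan="0.002 0 0 0 0 0 0.03; 0 0 0 0 0 0 0.03; 0 0 0 0 0 0 0.03",
)

```text
time_s: 11.28
position: [0.6032, 0.2081, 0.0763]
tool_rot: [[0.994, 0.109, -0.0], [0.109, -0.994, -0.0], [-0.0, -0.0, -1.0]]
ft_force: [-3.2, -0.4, 0.5]
grip_width: 0.0379
gripper_force: 80.4
```

Request:
move_arm(
  plan="0.001 0 0 0 0 0 0.03; 0 0 0 0 0 0 0.03; 0 0 0 0 0 0 0.03",
)

```text
time_s: 11.65
position: [0.6043, 0.2082, 0.0763]
tool_rot: [[0.994, 0.109, -0.0], [0.109, -0.994, -0.0], [-0.0, -0.0, -1.0]]
ft_force: [-4.2, 1.1, -0.2]
grip_width: 0.0383
gripper_force: 80.4
```

Request:
move_arm(
  plan="0.0015 0 0 0 0 0 0.03; 0 0 0 0 0 0 0.03; 0 0 0 0 0 0 0.03; 0 0 0 0 0 0 0.03; 0 0 0 0 0 0 0.03; 0 0 0 0 0 0 0.03; 0 0 0 0 0 0 0.03",
)

```text
time_s: 12.52
position: [0.6056, 0.2084, 0.0763]
tool_rot: [[0.994, 0.109, -0.001], [0.109, -0.994, -0.0], [-0.001, -0.0, -1.0]]
ft_force: [-5.1, -0.1, 1.2]
grip_width: 0.0386
gripper_force: 80.4
```

Run:
```python
from h import *
for i in range(6): viewer.get_image('top' if i%2 else 'side'); s=env.observe(); print(s['ft_force'],s['wrist_torque'],s['position'])
im,D=viewer.get_image('top');cv2.imwrite('pics/press1.png',cv2.resize(im[90:200,140:280,::-1],(760,600)))
```

```text
[-5.76390389 -0.45910154  0.94576754] [ 0.00441288  0.82443552 -0.04237052] [0.60567013 0.20835364 0.07625333]
[-5.33082495  0.57831142 -0.25964912] [-0.02494645  0.78549504 -0.0279024 ] [0.60565581 0.20835825 0.07624167]
[-5.07429109 -0.62335136  0.73508177] [ 0.040826    0.81995679 -0.08465699] [0.60564976 0.20837756 0.07625217]
[-5.70659745 -0.06145801  0.09034856] [ 0.01270306  0.75218499 -0.0470751 ] [0.6056543  0.20836552 0.07627131]
[-4.82723249 -0.51577651  0.29296536] [ 0.01382745  0.81221419 -0.10360237] [0.60566063 0.20837501 0.07625942]
[-6.32463533  0.17353528 -0.25215017] [ 0.01689429  0.83446615 -0.02274418] [0.60565276 0.20836906 0.07625343]
```

View pics/press1.png

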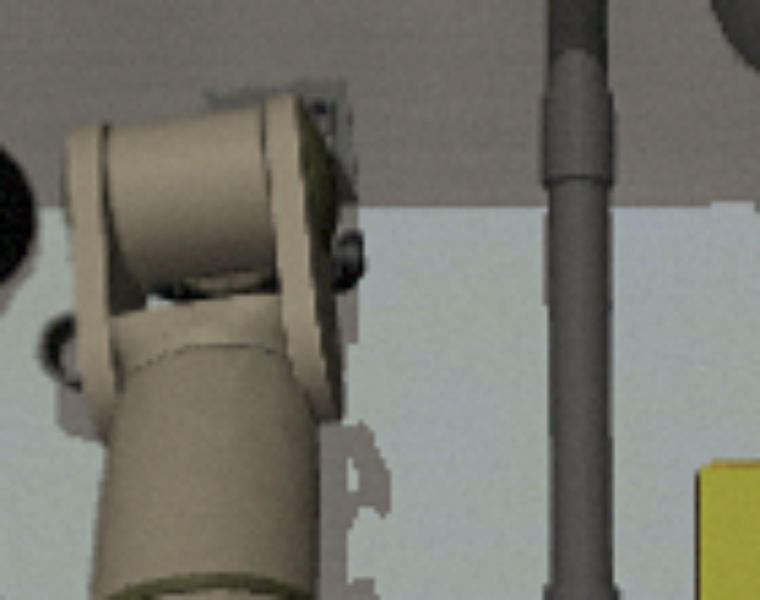

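The top view shows only the arm over the pad, so the press is hidden. The force of about 5 N is steady, which means the pad is in about 5 mm, and I've held it for over 1 s. Now I back off and turn.

Request:
move_arm(
  plan="-0.005 0 0 0 0 0 0.03; -0.015 0 0 0 0 0 0.03; -0.03 0 -0.006 0 0 0 0.03; -0.03 0 -0.01 0 0 0 0.03; -0.02 0 -0.01 0 0 0 0.03; -0.006 0 0 0 0 0 0.03; 0 0 0 0 0 -0.1 0.03; 0 0 0 0 0 -0.17 0.03; 0 0 0 0 0 -0.17 0.03; 0 0 0 0 0 -0.17 0.03; 0 0 0 0 0 -0.17 0.03; 0 0 0 0 0 -0.17 0.03",
)

```text
time_s: 14.38
position: [0.5016, 0.1967, 0.102]
tool_rot: [[0.485, 0.875, 0.001], [0.875, -0.485, 0.0], [0.001, 0.001, -1.0]]
ft_force: [-0.6, 0.9, -1.7]
grip_width: 0.0387
gripper_force: 80.2
```

Request:
move_arm(
  plan="0 0 0 0 0 -0.17 0.03; 0 0 0 0 0 -0.17 0.03; 0 0 0 0 0 -0.17 0.03; 0 0 0 0 0 -0.17 0.03; 0 0 0 0 0 -0.17 0.03; 0 0 0 0 0 -0.17 0.03; 0 0 0 0 0 -0.17 0.03; 0 0 0 0 0 -0.17 0.03; 0 0 0 0 0 -0.17 0.03; 0 0 0 0 0 -0.17 0.03; 0 0 0 0 0 -0.17 0.03; 0 0 0 0 0 -0.15 0.03",
)

```text
time_s: 15.88
position: [0.5016, 0.1967, 0.102]
tool_rot: [[-0.998, 0.057, 0.001], [0.057, 0.998, 0.0], [-0.001, 0.0, -1.0]]
ft_force: [0.9, 0.3, -0.7]
grip_width: 0.0384
gripper_force: 80.2
```

Request:
move_arm(
  plan="0 0 0 0 0 -0.1 0.03; 0 0 0 0 0 -0.02 0.03; 0 0 0 0 0 0 0.03",
)

```text
time_s: 16.25
position: [0.5009, 0.1967, 0.1021]
tool_rot: [[-0.998, -0.056, 0.0], [-0.056, 0.998, -0.0], [-0.0, -0.0, -1.0]]
ft_force: [-0.0, -0.4, -1.0]
grip_width: 0.0385
gripper_force: 80.2
```

```bash
python3 tee.py
python3 - <<'E'
from h import *
plan([(.575,.2047,.0763,186.3,5),(.5885,.2062,.0763,186.3,3)],.03)
E
```

```text
[0.5009 0.1967 0.1021] 0.03845561833242786 [-0.0314 -0.4182 -0.9792] [-0.0411 -0.0118  0.0584] [  8.8309  28.1056  87.4482  -0.0049  64.4229 -84.4001]
top teex -0.024..-0.023 y -0.003..0.003  up 0.038..0.043 n3
side teex -0.056..-0.050 y -0.023..0.024  up -0.000..0.047 n83
side teex -0.050..-0.040 y -0.018..0.025  up 0.003..0.047 n93
side teex -0.040..-0.030 y -0.020..0.024  up 0.006..0.047 n68
side teex -0.030..-0.020 y -0.009..0.021  up -0.038..0.044 n75
side teex -0.020..-0.010 y -0.031..0.033  up -0.039..0.060 n165
side teex -0.010..-0.000 y -0.031..0.034  up -0.041..0.059 n151
side teex 0.000..0.010 y -0.028..0.034  up -0.038..0.058 n74
side teex 0.010..0.020 y -0.021..0.022  up -0.035..0.048 n16
side teex 0.021..0.030 y 0.017..0.021  up 0.011..0.020 n6
side teex 0.030..0.040 y -0.020..0.031  up -0.004..0.040 n42
side teex 0.041..0.050 y 0.024..0.033  up 0.008..0.039 n28
side teex 0.050..0.060 y 0.017..0.031  up 0.008..0.044 n32
side teex 0.060..0.062 y 0.019..0.028  up 0.013..0.041 n7
-0.0149 0.0008 0.0052 -0 0.0001 -0.0107 0.03; -0.0149 0.0006 0.0052 -0 0.0001 -0.0107 0.03; -0.0149 0.0004 0.0052 -0 0.0001 -0.0107 0.03; -0.0149 0.0003 0.0052 -0 0.0001 -0.0107 0.03; -0.0149 0.0001 0.0052 -0 0.0001 -0.0107 0.03
-0.0045 0 0 0 0 0 0.03; -0.0045 0 0 0 0 0 0.03; -0.0045 0 0 0 0 0 0.03
```

Grip unchanged, tee upright. Next, the nut-end press.

Request:
move_arm(
  plan="-0.015 0.0008 0.0052 0 0 -0.0107 0.03; -0.015 0.0006 0.0052 0 0 -0.0107 0.03; -0.015 0.0004 0.0052 0 0 -0.0107 0.03; -0.015 0.0003 0.0052 0 0 -0.0107 0.03; -0.015 0.0001 0.005 0 0 -0.0107 0.03; -0.004 0 0 0 0 0 0.03; -0.004 0 0 0 0 0 0.03; -0.004 0 0 0 0 0 0.03; 0 0 0 0 0 0 0.03; 0 0 0 0 0 0 0.03",
)

```text
time_s: 17.6
position: [0.5869, 0.2063, 0.0767]
tool_rot: [[-0.994, -0.111, 0.0], [-0.111, 0.994, 0.0], [-0.0, 0.0, -1.0]]
ft_force: [-0.6, -0.3, -1.2]
grip_width: 0.0381
gripper_force: 80.3
```

Request:
move_arm(
  plan="-0.002 0 0 0 0 0 0.03; -0.002 0 0 0 0 0 0.03; 0 0 0 0 0 0 0.03; 0 0 0 0 0 0 0.03",
)

```text
time_s: 18.1
position: [0.591, 0.2067, 0.0765]
tool_rot: [[-0.994, -0.111, -0.0], [-0.111, 0.994, -0.0], [0.0, -0.0, -1.0]]
ft_force: [0.2, 0.5, -1.1]
grip_width: 0.0382
gripper_force: 80.3
```

Request:
move_arm(
  plan="-0.002 0 0 0 0 0 0.03; 0 0 0 0 0 0 0.03; 0 0 0 0 0 0 0.03",
)

```text
time_s: 18.48
position: [0.5928, 0.2069, 0.0765]
tool_rot: [[-0.994, -0.111, -0.0], [-0.111, 0.994, -0.0], [0.0, 0.0, -1.0]]
ft_force: [-2.2, -0.5, -1.1]
grip_width: 0.0383
gripper_force: 80.4
```

Request:
move_arm(
  plan="-0.002 0 0 0 0 0 0.03; 0 0 0 0 0 0 0.03; 0 0 0 0 0 0 0.03",
)

```text
time_s: 18.85
position: [0.5948, 0.2071, 0.0764]
tool_rot: [[-0.994, -0.111, -0.001], [-0.111, 0.994, 0.0], [0.001, 0.0, -1.0]]
ft_force: [-3.3, 0.1, -0.3]
grip_width: 0.0385
gripper_force: 80.5
```

Request:
move_arm(
  plan="-0.0025 0 0 0 0 0 0.03; 0 0 0 0 0 0 0.03; 0 0 0 0 0 0 0.03; 0 0 0 0 0 0 0.03; 0 0 0 0 0 0 0.03; 0 0 0 0 0 0 0.03; 0 0 0 0 0 0 0.03",
)

```text
time_s: 19.73
position: [0.5974, 0.2074, 0.0765]
tool_rot: [[-0.994, -0.111, -0.0], [-0.111, 0.994, 0.0], [0.0, 0.0, -1.0]]
ft_force: [-4.4, 0.4, -1.8]
grip_width: 0.0384
gripper_force: 80.5
```

Run:
```python
from h import *
for i in range(8): viewer.get_image('side'); s=env.observe(); print(s['ft_force'],s['wrist_torque'],s['position'])
```

```text
[-4.98649548  0.79046766 -1.99509923] [ 0.06971862  0.75913342 -0.02419783] [0.59738159 0.20743777 0.07645314]
[-4.97502049  0.06170517 -2.50626818] [0.11308722 0.76266278 0.01310816] [0.59738555 0.20742103 0.07645928]
[-4.5870368  -0.27499352 -1.79653606] [ 0.15100233  0.77536109 -0.01418075] [0.59741878 0.20745669 0.07650744]
[-5.0108667   0.21132264 -1.88524335] [ 0.12804497  0.6968697  -0.06428655] [0.59741505 0.20742018 0.07647163]
[-5.05817888  0.82778964 -1.77949341] [ 0.12229364  0.77460173 -0.00751002] [0.59740629 0.20744886 0.07648769]
[-4.70802055  0.93398899 -1.57761538] [ 0.10629522  0.73441416 -0.01263937] [0.59742829 0.20740203 0.07649396]
[-4.73567471  0.52242556 -2.05118165] [0.17831178 0.71825812 0.00418878] [0.59742307 0.20743526 0.07650077]
[-4.6366615   1.11326308 -1.98090411] [ 0.08549127  0.74644047 -0.05339168] [0.59742095 0.20741334 0.07651141]
```

Run:
```python
from h import *
plan([(.58,.2055,.0765,186.3,2),(.52,.199,.12,186.3,3),(.50,.197,.25,186.3,4),(.467,-.2075,.25,194,12)],.03)
```

```text
0.0088 0 0 0 -0 0.0008 0.03; 0.0088 0 0 0 -0 0.0008 0.03
0.0201 0 -0.0145 0 0 0 0.03; 0.0201 0 -0.0145 0 0 0 0.03; 0.0201 0 -0.0145 0 0 0 0.03
0.005 0.0001 -0.0325 0 0 0 0.03; 0.005 0.0001 -0.0325 0 0 0 0.03; 0.005 0.0001 -0.0325 0 0 0 0.03; 0.005 0.0001 -0.0325 0 0 0 0.03
0.0064 -0.0332 0 0 0 -0.0112 0.03; 0.0068 -0.0331 0 0 0 -0.0112 0.03; 0.0072 -0.0331 0 0 0 -0.0112 0.03; 0.0075 -0.033 0 0 0 -0.0112 0.03; 0.0079 -0.0329 0 0 0 -0.0112 0.03; 0.0083 -0.0328 0 0 0 -0.0112 0.03; 0.0086 -0.0327 0 0 0 -0.0112 0.03; 0.009 -0.0326 0 0 0 -0.0112 0.03; 0.0094 -0.0325 0 0 0 -0.0112 0.03; 0.0097 -0.0324 0 0 0 -0.0112 0.03; 0.0101 -0.0323 0 0 0 -0.0112 0.03; 0.0105 -0.0322 0 0 0 -0.0112 0.03
```

Request:
move_arm(
  plan="0.0088 0 0 0 0 0 0.03; 0.0088 0 0 0 0 0 0.03; 0.02 0 -0.0145 0 0 0 0.03; 0.02 0 -0.0145 0 0 0 0.03; 0.02 0 -0.0145 0 0 0 0.03; 0.005 0 -0.0325 0 0 0 0.03; 0.005 0 -0.0325 0 0 0 0.03; 0.005 0 -0.0325 0 0 0 0.03; 0.005 0 -0.0325 0 0 0 0.03; 0 0 0 0 0 0 0.03",
)

```text
time_s: 21.38
position: [0.501, 0.1966, 0.2526]
tool_rot: [[-0.994, -0.111, 0.007], [-0.111, 0.994, 0.001], [-0.007, 0.0, -1.0]]
ft_force: [-0.5, -0.5, -2.0]
grip_width: 0.0382
gripper_force: 80.6
```

Request:
move_arm(
  plan="0.0064 -0.0332 0 0 0 -0.0112 0.03; 0.0068 -0.0331 0 0 0 -0.0112 0.03; 0.0072 -0.0331 0 0 0 -0.0112 0.03; 0.0075 -0.033 0 0 0 -0.0112 0.03; 0.0079 -0.0329 0 0 0 -0.0112 0.03; 0.0083 -0.0328 0 0 0 -0.0112 0.03; 0.0086 -0.0327 0 0 0 -0.0112 0.03; 0.009 -0.0326 0 0 0 -0.0112 0.03; 0.0094 -0.0325 0 0 0 -0.0112 0.03; 0.0097 -0.0324 0 0 0 -0.0112 0.03; 0.0101 -0.0323 0 0 0 -0.0112 0.03; 0.0105 -0.0322 0 0 0 -0.0112 0.03",
)

```text
time_s: 22.88
position: [0.4677, -0.2092, 0.2488]
tool_rot: [[-0.97, -0.244, -0.001], [-0.244, 0.97, 0.0], [0.001, 0.001, -1.0]]
ft_force: [0.8, -0.1, -1.0]
grip_width: 0.0384
gripper_force: 80.6
```

```bash
python3 tee.py|grep -v top
python3 - <<'E'
from h import *
plan([(.467,-.2075,.2,194,3)],.03)
s=env.observe();p=s['position']
for cam in ['side','top']:
    d=np.load(cam+'L.npz')['D'];P=cloud(cam,d).reshape(-1,3);P=P[d.reshape(-1)>0]
    for nm,b in dict(stub=(.43,.52,-.26,-.15,.085,.115),spig=(.52,.7,-.27,-.13,.115,.17)).items():
        q=P[(P[:,0]>b[0])&(P[:,0]<b[1])&(P[:,1]>b[2])&(P[:,1]<b[3])&(P[:,2]>b[4])&(P[:,2]<b[5])]
        if len(q)>5: print(cam,nm,len(q),q.min(0),q.max(0),cv2.minAreaRect(q[:,:2].astype(np.float32)))
im=np.load('sideL.npz')['im'];cv2.imwrite('pics/s6.png',cv2.resize(im[80:230,180:380,::-1],(800,600)))
E
```

```text
[ 0.4677 -0.2092  0.2488] 0.038412219674140394 [ 0.8123 -0.0791 -1.0381] [ 0.0153 -0.0148 -0.0114] [ -37.3532   17.3158   78.2565   -0.0087   84.484  -141.4486]
side teex -0.021..-0.020 y 0.008..0.009  up -0.038..-0.018 n6
side teex -0.019..-0.010 y 0.000..0.030  up -0.038..0.058 n88
side teex -0.010..-0.000 y -0.027..0.033  up -0.040..0.047 n83
side teex 0.000..0.010 y -0.034..0.032  up -0.038..0.058 n68
side teex 0.010..0.019 y -0.011..0.021  up -0.040..0.040 n42
side teex 0.020..0.030 y 0.005..0.021  up 0.004..0.041 n32
side teex 0.030..0.040 y -0.017..0.030  up -0.007..0.052 n74
side teex 0.040..0.050 y -0.015..0.029  up -0.003..0.051 n59
side teex 0.050..0.060 y -0.005..0.031  up -0.003..0.053 n49
side teex 0.060..0.061 y -0.003..0.020  up -0.000..0.048 n9
-0.0001 0.0011 0.0162 0.0001 -0.0004 -0.0005 0.03; -0.0001 0.0011 0.0162 0.0001 -0.0004 -0.0005 0.03; -0.0001 0.0011 0.0162 0.0001 -0.0004 -0.0005 0.03
side stub 81 [ 0.44901449 -0.22387779  0.08550168] [ 0.48018671 -0.18782332  0.10520893] ((0.46546632051467896, -0.20604614913463593), (0.03263102099299431, 0.03372792527079582), 47.97315979003906)
side spig 215 [ 0.54903981 -0.20358043  0.11510439] [ 0.62157759 -0.15367921  0.15439318] ((0.5857883095741272, -0.17478929460048676), (0.07392273843288422, 0.034918613731861115), 20.517837524414062)
top stub 6 [ 0.45614868 -0.21839669  0.09310829] [ 0.46789538 -0.2054957   0.10471919] ((0.462473601102829, -0.21266965568065643), (0.01705273613333702, 0.003608795115724206), 44.33694839477539)
top spig 218 [ 0.55207878 -0.20102551  0.12314014] [ 0.62151787 -0.15629265  0.15790702] ((0.5883113741874695, -0.178835928440094), (0.06996268033981323, 0.04001215100288391), 10.726574897766113)
```

View pics/s6.png

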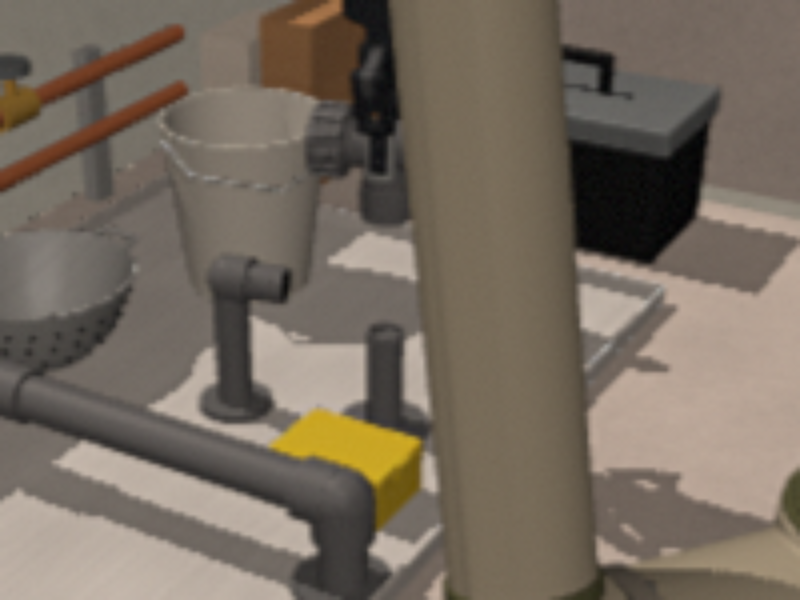

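The side picture shows the tee at (365,160), upright. Its branch is straight above the stub top at (385,330), and the nut points to the spigot at (255,280). Lowering.

Request:
move_arm(
  plan="0 0.002 0.015 0 0 0 0.03; 0 0 0.02 0 0 0 0.03; 0 0 0.02 0 0 0 0.03; 0 0 0.015 0 0 0 0.03; 0 0 0.01 0 0 0 0.03; 0 0 0.006 0 0 0 0.03; 0 0 0.003 0 0 0 0.03; 0 0 0 0 0 0 0.03; 0 0 0 0 0 0 0.03; 0 0 0 0 0 0 0.03; 0 0 0 0 0 0 0.03",
)

```text
time_s: 24.35
position: [0.4678, -0.2063, 0.1612]
tool_rot: [[-0.97, -0.243, 0.0], [-0.243, 0.97, -0.0], [-0.0, -0.0, -1.0]]
ft_force: [-1.0, 0.5, -1.8]
grip_width: 0.0382
gripper_force: 80.7
```

```bash
python3 tee.py|grep -v top
python3 - <<'E'
from h import *
np.set_printoptions(precision=4,suppress=True)
s=env.observe();p=s['position'];print(s['qvel'])
d=np.load('sideL.npz');D=d['D'];P=cloud('side',D).reshape(-1,3);P=P[D.reshape(-1)>0]
q=P[(np.hypot(P[:,0]-.467,P[:,1]+.2075)<.035)]
for z in np.arange(.06,.16,.006):
    k=(q[:,2]>=z)&(q[:,2]<z+.006)
    if k.sum()>2:print('%.3f'%z,q[k].min(0)[:2],q[k].max(0)[:2],k.sum())
cv2.imwrite('pics/s7.png',cv2.resize(d['im'][100:220,200:360,::-1],(800,600)))
E
```

```text
[ 0.4678 -0.2063  0.1612] 0.03819344132588368 [-1.0296  0.4704 -1.786 ] [-0.0266 -0.0105  0.0407] [ -37.0847   21.6935   87.0952    0.0015   71.1939 -141.1711]
side teex -0.023..-0.020 y -0.003..0.010  up -0.036..-0.011 n7
side teex -0.020..-0.010 y -0.014..0.033  up -0.069..0.059 n104
side teex -0.010..-0.000 y -0.020..0.034  up -0.069..0.060 n87
side teex 0.000..0.010 y -0.031..0.034  up -0.069..0.051 n69
side teex 0.010..0.019 y -0.013..0.026  up -0.065..0.034 n48
side teex 0.020..0.030 y 0.002..0.023  up -0.036..0.040 n32
side teex 0.031..0.040 y -0.009..0.031  up -0.000..0.051 n62
side teex 0.040..0.050 y -0.010..0.034  up -0.002..0.052 n53
side teex 0.050..0.060 y -0.005..0.034  up -0.003..0.054 n52
side teex 0.061..0.063 y 0.002..0.028  up 0.000..0.048 n12
[-0.0015  0.0357 -0.0057  0.1171 -0.0032 -0.0135]
0.060 [ 0.4503 -0.2155] [ 0.479  -0.1912] 14
0.066 [ 0.4499 -0.2176] [ 0.4768 -0.1913] 16
0.072 [ 0.4494 -0.2112] [ 0.4781 -0.189 ] 14
0.078 [ 0.4471 -0.2121] [ 0.477 -0.19 ] 17
0.084 [ 0.4502 -0.2124] [ 0.4755 -0.1921] 14
0.090 [ 0.4487 -0.2166] [ 0.4807 -0.1908] 16
0.096 [ 0.4485 -0.223 ] [ 0.4803 -0.1883] 36
0.102 [ 0.452  -0.2222] [ 0.4799 -0.1937] 13
0.120 [ 0.4446 -0.2077] [ 0.4903 -0.182 ] 16
0.126 [ 0.4458 -0.2142] [ 0.4874 -0.1814] 23
0.132 [ 0.446  -0.2038] [ 0.4862 -0.1816] 20
0.138 [ 0.4455 -0.207 ] [ 0.488  -0.1814] 22
0.144 [ 0.4461 -0.2093] [ 0.4887 -0.1821] 26
0.150 [ 0.4477 -0.2022] [ 0.4819 -0.1838] 13
0.156 [ 0.4469 -0.2072] [ 0.4971 -0.1827] 21
```

View pics/s7.png

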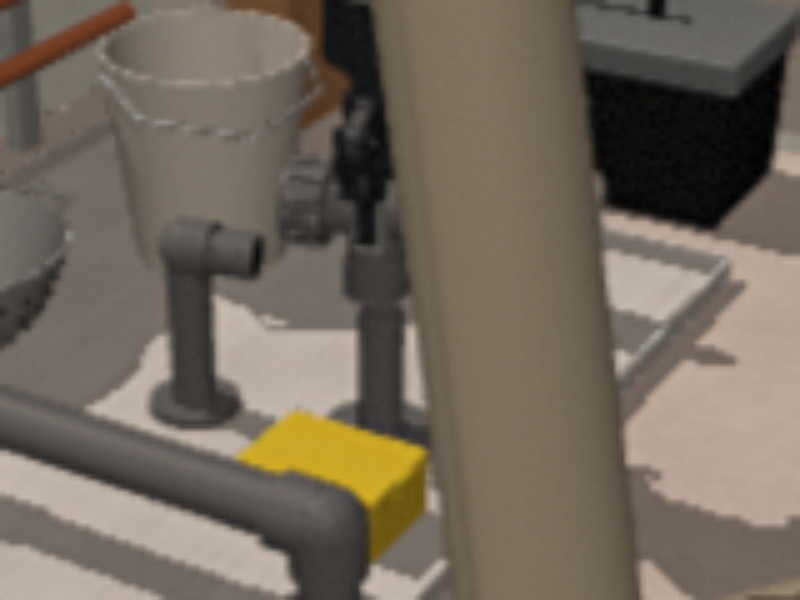

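The side picture shows the branch mouth at (377,300) centred just above the stub, with clear air to the spigot end at (260,255). One small trim, then I settle and hand in.

Request:
move_arm(
  plan="0.0016 -0.0003 0.001 0 0 0 0.03; 0 0 0.001 0 0 0 0.03; 0 0 0 0 0 0 0.03; 0 0 0 0 0 0 0.03; 0 0 0 0 0 0 0.03; 0 0 0 0 0 0 0.03; 0 0 0 0 0 0 0.03; 0 0 0 0 0 0 0.03",
)

```text
time_s: 25.45
position: [0.4662, -0.2069, 0.159]
tool_rot: [[-0.97, -0.243, -0.0], [-0.243, 0.97, -0.0], [0.0, -0.0, -1.0]]
ft_force: [0.3, 0.3, -0.3]
grip_width: 0.0382
gripper_force: 80.7
```

```bash
python3 -c "
from h import *
s=env.observe();print(s['position'],s['grip_width'],s['ft_force']);print(env.close_job())"
```

```text
[ 0.46624024 -0.20691301  0.1590207 ] 0.03824304995112202 [ 0.34097812  0.32254112 -0.26237883]
the job is handed in; nothing more can be done
None
```

I pressed both run ends onto the pad at about 5 N (roughly 5 mm in by force; the pad itself was not in view), then handed the job in at about 25 s with the gripper holding the tee upright, centred about 16 mm above the stub by my measurements, nut end to the spigot; no verdict came back.

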